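# Set the bag sealer's seal-time dial

### The job

The bag sealer on the packing bench must be set for the next batch: its red seal-time dial stands at its end stop (the big white dot). Turn the red dial three clicks clockwise from the stop, so that it rests in the third notch with its pointer at the third tick mark, then let go of it. Leave the black dial at its setting and the amber jar standing where it is.

Things in the scene. Friction and masses are not known exactly. Their poses are not given: they have to be found in the camera images.
- seal_dial (a joint): Red dial's angle, rad: 0 at its end stop, where it starts, growing clockwise seen from above. Notches at 0, 0.45, 0.90, 1.35, 1.80 and 2.25 (other stop); a spring pulls it into the nearest one; about 0.08 N m turns it past a click. Its grey bezel (80 mm across, top 90 mm above the bench) has white marks: a big dot at the stop, then five ticks clockwise, one a click.
- seal_grip (a point): Point on the red dial's vertical axis at the height to grip, 124 mm above the bench. Frame turns with the dial: z up, x along the grip bar to its white pointer line. Upright bar 44 mm long, 14 mm thick (pinch across this), from 10 mm above to 26 mm below this point, on a red disc 48 mm across. It is on the deck of a white bag sealer, 180 x 420 mm, 76 mm high, fixed.
- cool_tip (a point): Pointer end of the black cooling dial, 22 mm from its axis, 124 mm above the bench: a bystander shaped like the red dial, on the same deck, its axis 170 mm from the red one's, left or right; turns stiffly without clicks, starts anywhere. The sealer's jaw, top 104 mm above the bench, lies 75 mm or more beyond both axes, on the side away from the robot.
- jar: A bystander: loose amber glass jar with a yellow cap, 68 mm across, 100 mm tall, standing on the bench beside the sealer. Origin at the centre of its underside, z up.

How it is judged:
At the end, for the whole second after the job is handed in: The red dial rests at the third click from its end stop (1.35 rad, within 0.18 rad) and is still; the black dial's pointer end is within 8 mm of where it started; the jar stands upright (within 0.2 rad), within 30 mm of where it started (value of joint seal_dial between 1.17 and 1.53 rad and velocity of joint seal_dial between -0.1 and 0.1 rad/s and distance of cool_tip from where it was at the start of the episode below 0.008 m and distance of jar from where it was at the start of the episode below 0.03 m and angle between jar's own z axis and vertical below 0.2 rad); the robot touches nothing.
It fails at once if the black dial was turned (pointer end moved over 8 mm) (distance of cool_tip from where it was at the start of the episode above 0.008 m).
It fails at once if the jar was knocked over or pushed away (distance of jar from where it was at the start of the episode above 0.03 m or angle between jar's own z axis and vertical above 0.3 rad).
It also fails if it takes over 32 s, if anything falls off the work surface, if the arm or the gripper's body presses on something with over 40 N, if the wrist force passes 120 N, or if a joint passes its speed limit or range.

### The arm

A 6-joint arm with a two-finger parallel gripper is mounted at the origin on the work surface. World frame = base frame: x ahead of the robot, y to its left, z up, the work surface at z = 0. Lengths are in m, angles in rad, forces in N, time in s.
With the tool pointing down it reaches from about 0.375 to 0.975 m from the base axis. Payload 3.8 kg.
Tool frame: the origin (TCP) lies at the very end of the fingers, on their centre line; the grasp point (between the pads) lies 19 mm behind it; z points along the fingers, y is the line along which they close (so a half turn about z gives the same grasp; the last joint's range is limited). The gripper opens to 85 mm and grips with 20 to 120 N. Pads are 22 mm wide; open, the fingers measure 114 mm over their backs; the gripper's body (76 mm by 85 mm) begins 54 mm behind the grasp point. The pads swing forward as they close: fully open they stand 13 mm farther back than shut.
Start: joints at [1.104, 0.264, 1.604, -0, 1.274, -0.037], TCP at [0.281, 0.614, 0.211] pointing down, gripper open.
Joint ranges: [-2.63, 2.63], [-0.94, 2.18], [0.31, 2.57], [-1.31, 4.45], [0, 2.66], [-2.55, 2.55]. Speed limits (rad/s): [2.57, 2.57, 3.14, 3.14, 3.14, 3.14].

### API

Orientations are given as a rotation vector (axis times angle).
In Python, from workcell import read_state, read_camera, calibration, finish_job gives the robot as it stands.
- The arm moves only by the tool step_arm, never from a script. Its argument "commands" is a list of rows, each an object of numbers: "fingers": the gripper's target within -1 to 1 (shut at 1, half-way at 0, fully open at -1); "dx", "dy", "dz": the shift along the tool's x, y, z in m; "roll": the turn about the tool's z in degrees. In form: [{"fingers": .., "dx": .., "dy": .., "dz": .., "roll": ..}, ...]. A call has 1 to 8 rows; each row is the pose to reach, as a shift and turn from the pose commanded when the call began, along the tool's axes at that moment; what a row does not reach only later rows make up. A row lasts 1/8 s, in which the tool goes at most 62.5 mm and 10.7 degrees, less where a joint would pass 70% of its speed; a pose out of reach is approached as far as the arm can. A call with a gripper value outside its range is refused whole. The fingers move at their own pace and stop on an object; "squeeze" is the grip in N (left out, the last holds). Time passes only in rows, so rows that repeat a pose let the fingers close. It gives the time, the measured TCP pose, the force, the opening and the grip force at its end, in the units of the state.
- read_state(): the state, without advancing time (a new reading comes with each control period).
- read_camera(name): name is "scene" or "top" or "wrist"; returns (picture, depth): 384x512x3 uint8, blue, green, red; 384x512 float32, m along the optical axis (not along the pixel's ray), 0 where there is no reading.
- calibration(name): a dict with "intrinsics" (3x3 intrinsics, pixels), "world_to_cam" (4x4, takes a point from world to camera coordinates). Camera axes: x right, y up, looking along -z (the intrinsics and any distortion apply to the point x, -y, -z); pixel columns grow to the right and rows downward; lengths in m; the calibration is good to about 2 mm. The wrist camera is an equidistant fisheye: a pixel r from the principal point sees the ray r / f radians off the axis. A picture is of the moment at which its call begins: read the wrist's pose just before it. calibration takes no time and is no camera call; for the wrist camera it gives the pose at the moment of the call.
- finish_job(): hands the job in; it is judged then, once.
The state is a dict: "time": time; "q": joint angles; "joint_vel": joint speeds; "joint_torque": joint torques, N m; "tool_pos": TCP position; "tcp_rot": TCP orientation; "wrist_force": force on the tool from outside, world axes, zero at the start; "torque": the same for the moment, N m; "width": opening from 0.0 (shut) to 1.0 (fully open); "grip_force": force on a finger pad.
Only numpy, scipy, OpenCV 4.12 (cv2) and the standard library are available. Lean on these libraries where they do the work, as an engineer would, in place of code of your own. Each camera call takes 0.05 s, during which the arm holds its last target. There are 200 camera calls.

## Working session

There is one attempt and no reset: what is moved stays moved. The work goes in short steps, Python scripts to look and compute and a tool call to move; the robot and the scene stay as the last step left them, time stands still between calls to the robot, and variables do not carry over. Pictures are saved under pics/ and viewed, at most 10 in all, crops included, and the job is handed in when it is done.

Besides the shell and the picture viewer there is one more tool, called as name(argument=value, ...), one argument or row to a line, values as JSON. step_arm: Moves the arm, as the interface text tells. Its arguments: {"type":"object","properties":{"commands":{"type":"array","items":{"type":"object","properties":{"fingers":{"type":"number"},"dx":{"type":"number"},"dy":{"type":"number"},"dz":{"type":"number"},"roll":{"type":"number"}}}},"squeeze":{"type":"number"}},"required":["commands"]}

```bash
mkdir -p pics
cat > h.py <<'E'
import numpy as np, cv2
from workcell import *
def ray(name,u,v,cal=None):
    c=cal or calibration(name); K=np.array(c["intrinsics"]); T=np.array(c["world_to_cam"])
    a=np.array([(u-K[0,2])/K[0,0],(v-K[1,2])/K[1,1]])
    if name=="wrist":
        r=np.linalg.norm(a); d=np.r_[a/max(r,1e-9)*np.sin(r),np.cos(r)]
    else: d=np.r_[a,1]
    d=np.array([d[0],-d[1],-d[2]]); R=T[:3,:3]
    return -R.T@T[:3,3], R.T@d
def onz(name,u,v,z,cal=None):
    o,d=ray(name,u,v,cal); return o+d*(z-o[2])/d[2]
E
python3 - <<'E'
from h import *
s=read_state(); print(s["time"],s["tool_pos"],s["tcp_rot"],s["width"])
for n in ("top","scene"):
    p,d=read_camera(n); cv2.imwrite(f"pics/{n}0.png",p); np.save(n+"d.npy",d)
    c=calibration(n);print(n,{k:v for k,v in c.items()})
p=cv2.imread("pics/top0.png"); h=cv2.cvtColor(p,cv2.COLOR_BGR2HSV)
m=(((h[...,0]<8)|(h[...,0]>172))&(h[...,1]>130)&(h[...,2]>60)).astype(np.uint8)
n,l,st,ce=cv2.connectedComponentsWithStats(m)
for i in range(1,n):
    if st[i,4]>20: print(st[i],ce[i],onz("top",*ce[i],.134))
E
```

```text
0.0 [0.28091935 0.61290479 0.20938362] [-0.6698596  -3.06879388  0.00337687] 0.9970620978792831
top {'intrinsics': array([[352.56826706,   0.        , 262.8530467 ],
       [  0.        , 352.56826706, 186.07021314],
       [  0.        ,   0.        ,   1.        ]]), 'world_to_cam': array([[-0.02532585, -0.99941505,  0.02298185,  0.158347  ],
       [ 0.98418657, -0.02089512,  0.17589825, -0.55492512],
       [-0.17531515,  0.0270732 ,  0.98414005, -0.67307183],
       [ 0.        ,  0.        ,  0.        ,  1.        ]])}
scene {'intrinsics': array([[457.33835704,   0.        , 258.65579697],
       [  0.        , 457.33835704, 191.71221384],
       [  0.        ,   0.        ,   1.        ]]), 'world_to_cam': array([[-0.25185169,  0.96772809, -0.00854827, -0.00466992],
       [-0.79478965, -0.20178857,  0.57235546,  0.42396084],
       [ 0.55215952,  0.15094277,  0.81996107, -1.30940143],
       [ 0.        ,  0.        ,  0.        ,  1.        ]])}
[323 179  25  15 186] [336.58602151 185.79569892] [0.54070977 0.0148196  0.134     ]
[321 188  22  15 155] [330.52903226 196.58064516] [0.52132535 0.0269522  0.134     ]
```

View pics/top0.png

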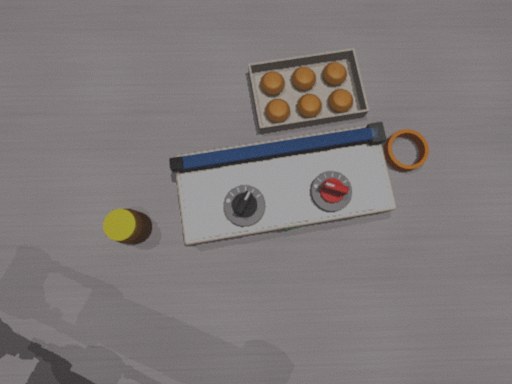

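The top view shows the red dial at about (332,190), the black one at (244,205), the jar at (122,226), and the jaw beyond them. I'll enlarge the dial to see its marks and the bar direction.

Run:
```python
from h import *
p=cv2.imread("pics/top0.png"); q=cv2.imread("pics/scene0.png")
a=cv2.resize(p[160:220,300:364],None,fx=6,fy=6,interpolation=cv2.INTER_CUBIC)
h=cv2.cvtColor(q,cv2.COLOR_BGR2HSV)
m=(((h[...,0]<6)|(h[...,0]>174))&(h[...,1]>130)&(h[...,2]>60)).astype(np.uint8)
n,l,st,ce=cv2.connectedComponentsWithStats(m); i=1+st[1:,4].argmax(); print(st[i],ce[i],onz("scene",*ce[i],.11))
u,v=ce[i].astype(int); b=cv2.resize(q[v-30:v+30,u-32:u+32],None,fx=6,fy=6,interpolation=cv2.INTER_CUBIC)
cv2.imwrite("pics/z.png",np.hstack([a,b]))
# grey bezel in the top view
hp=cv2.cvtColor(p,cv2.COLOR_BGR2HSV)
g=((hp[...,2]<150)).astype(np.uint8); g[:165]=0;g[215:]=0;g[:,:305]=0;g[:,360:]=0
hp_=(((hp[...,0]<8)|(hp[...,0]>172))&(hp[...,1]>100)).astype(np.uint8); hp_[g*0+0==1]=0
w=g.copy(); w[165:215,305:360]|=hp_[165:215,305:360]
cs,_=cv2.findContours(w,cv2.RETR_EXTERNAL,cv2.CHAIN_APPROX_NONE); c=max(cs,key=cv2.contourArea)
e=cv2.fitEllipse(cv2.convexHull(c)); print(e,onz("top",*e[0],.09))
```

```text
[185 165  20  14 165] [193.01818182 172.8       ] [0.56105987 0.01732926 0.11      ]
((330.290283203125, 191.33468627929688), (42.38539123535156, 43.8310432434082), 75.76156616210938) [0.53782697 0.017058   0.09      ]
```

View pics/z.png

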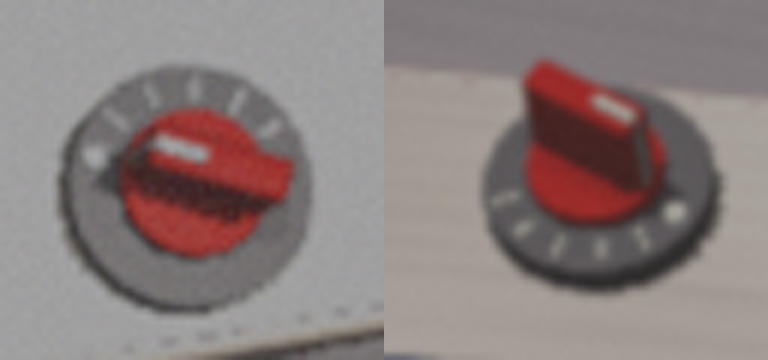

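The pointer line points at the big dot. In the top crop, the dot is at (95,157) and the bar's top runs from about (152,148) to (290,178). Next I'll compute the axis and bar angle.

Run:
```python
from h import *
from scipy.spatial.transform import Rotation as R
f=lambda x,y,z:onz("top",300+(x+.5)/6-.5,160+(y+.5)/6-.5,z)
c=f(188,188,.09); dot=f(95,157,.09)
# bar top: white line ends and far end mid
w0,w1,e=f(155,142,.134),f(210,156,.134),f(290,178,.134)
an=lambda v:np.degrees(np.arctan2(v[1],v[0]))
print("bezel c",c,"dot r",np.linalg.norm(dot-c),an(dot-c)); print("bar ends",w0,e,np.linalg.norm(w0-e),(w0+e)/2,an(w0-w1),an(w0-e))
a=[f(110,125,.09),f(150,95,.09),f(195,87,.09),f(238,100,.09),f(272,130,.09)]
print([round(an(t-c),1) for t in a])
s=read_state(); M=R.from_rotvec(s["tcp_rot"]).as_matrix(); print("tool x",M[:,0],an(M[:,0]),"y",M[:,1],"z",M[:,2])
for C in (c,(w0+e)/2): print("local shift",M.T@(np.r_[C[:2],.2]-s["tool_pos"]))
b=onz("top",244,205,.09);j=onz("top",121,225,.1);print("black",b,np.linalg.norm(b-c),"jar",j)
```

```text
bezel c [0.53861501 0.01579891 0.09      ] dot r 0.031308201138745814 69.96073972522096
bar ends [0.54579929 0.0347754  0.134     ] [ 0.53396132 -0.00529344  0.134     ] 0.04178097629387151 [0.53988031 0.01474098 0.134     ] 74.21000588281358 73.54071975614637
[np.float64(48.7), np.float64(18.9), np.float64(-7.3), np.float64(-32.3), np.float64(-57.1)]
tool x [-9.09042016e-01  4.16704457e-01  8.89631714e-05] 155.37329966227995 y [ 0.41670337  0.90904009 -0.0021032 ] z [-9.57285657e-04 -1.87482974e-03 -9.99997784e-01]
local shift [-0.48307411 -0.43544622  0.01033325]
local shift [-0.48466516 -0.43588066  0.01033402]
black [0.51510525 0.18329591 0.09      ] 0.16913885937352988 jar [0.48195348 0.40942349 0.1       ]
```

step_arm(
  commands=[
    {"dx":-0.043,"dy":-0.039,"dz":0,"roll":7.5,"fingers":-0.3},
    {"dx":-0.087,"dy":-0.078,"dz":0,"roll":15,"fingers":-0.3},
    {"dx":-0.13,"dy":-0.118,"dz":0,"roll":22.5,"fingers":-0.3},
    {"dx":-0.174,"dy":-0.157,"dz":0,"roll":30,"fingers":-0.3},
    {"dx":-0.218,"dy":-0.196,"dz":0,"roll":37.5,"fingers":-0.3},
    {"dx":-0.261,"dy":-0.235,"dz":0,"roll":45,"fingers":-0.3},
    {"dx":-0.305,"dy":-0.274,"dz":0,"roll":52.5,"fingers":-0.3},
    {"dx":-0.348,"dy":-0.314,"dz":0,"roll":60,"fingers":-0.3},
  ],
  squeeze=40,
)

```text
time: 1.1
tool_pos: [0.467, 0.1813, 0.2104]
tcp_rot: [-2.12, -2.319, 0.0]
wrist_force: [1.6, 0.4, 0.4]
width: 0.649
grip_force: 0.0
```

```bash
cat > rel.py <<'E'
from h import *
from scipy.spatial.transform import Rotation as R
import sys
X,Y,Z,yaw=map(float,sys.argv[1:])
s=read_state(); M=R.from_rotvec(s["tcp_rot"]).as_matrix(); y=np.degrees(np.arctan2(M[1,0],M[0,0]))
print(s["time"],s["tool_pos"],"yaw",y,"w",s["width"],"F",s["wrist_force"],s["q"][5])
print("shift",M.T@(np.r_[X,Y,Z]-s["tool_pos"]),"roll",y-yaw)
E
python3 rel.py .539 .0155 .2 72
```

```text
1.1 [0.46696161 0.18130873 0.21039848] yaw 95.1400105387053 w 0.6488547291742448 F [1.64298409 0.35185006 0.42655277] 0.2309180103662126
shift [-0.1715956   0.05689512  0.01039661] roll 23.140010538705297
```

step_arm(
  commands=[
    {"dx":-0.052,"dy":0.017,"dz":0,"roll":8},
    {"dx":-0.104,"dy":0.034,"dz":0,"roll":16},
    {"dx":-0.15,"dy":0.05,"dz":0,"roll":23},
    {"dx":-0.172,"dy":0.057,"dz":0,"roll":23},
    {"dx":-0.172,"dy":0.057,"dz":0,"roll":23},
  ],
)

```text
invalid input
```

```bash
python3 rel.py .539 .0155 .105 72
python3 - <<'E'
from h import *
cal=calibration("wrist"); p,d=read_camera("wrist"); cv2.imwrite("pics/w1.png",p); print(cal)
np.save("wcal.npy",cal,allow_pickle=True)
h=cv2.cvtColor(p,cv2.COLOR_BGR2HSV)
m=(((h[...,0]<8)|(h[...,0]>172))&(h[...,1]>110)&(h[...,2]>50)).astype(np.uint8)
n,l,st,ce=cv2.connectedComponentsWithStats(m)
for i in range(1,n):
    if st[i,4]>60: print(st[i],ce[i],onz("wrist",*ce[i],.134,cal))
E
```

```text
1.1 [0.46696161 0.18130873 0.21039848] yaw 95.1400105387053 w 0.6488547291742448 F [1.64298409 0.35185006 0.42655277] 0.2309180103662126
shift [-0.17159302  0.05690604  0.10539661] roll 23.140010538705297
{'intrinsics': array([[297.31863964,   0.        , 249.43185153],
       [  0.        , 297.31863964, 191.25838542],
       [  0.        ,   0.        ,   1.        ]]), 'world_to_cam': array([[ 9.96001843e-01,  8.93324794e-02, -1.89505120e-04,
        -4.82191258e-01],
       [-8.52583584e-02,  9.49940296e-01, -3.00573530e-01,
        -9.28229310e-02],
       [-2.66709601e-02,  2.99387947e-01,  9.53758626e-01,
        -4.21483585e-01],
       [ 0.00000000e+00,  0.00000000e+00,  0.00000000e+00,
         1.00000000e+00]])}
[278 300  35  34 749] [294.1188251  314.73431242] [0.52690082 0.05044815 0.134     ]
```

View pics/w1.png

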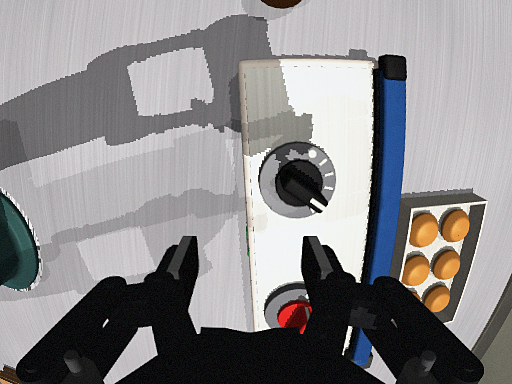

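The move was refused because `fingers` was missing. The wrist view, taken from the old pose, shows the black dial at (297,180) and the red one partly hidden at (294,315).

step_arm(
  commands=[
    {"dx":-0.052,"dy":0.017,"dz":0,"roll":8,"fingers":-0.3},
    {"dx":-0.104,"dy":0.034,"dz":0,"roll":16,"fingers":-0.3},
    {"dx":-0.15,"dy":0.05,"dz":0,"roll":23,"fingers":-0.3},
    {"dx":-0.172,"dy":0.057,"dz":0,"roll":23,"fingers":-0.3},
    {"dx":-0.172,"dy":0.057,"dz":0,"roll":23,"fingers":-0.3},
  ],
)

```text
time: 1.78
tool_pos: [0.5397, 0.016, 0.2101]
tcp_rot: [-2.537, -1.851, 0.001]
wrist_force: [-0.5, 0.4, -0.1]
width: 0.649
grip_force: 0.0
```

```bash
python3 rel.py .539 .0155 .105 72
python3 - <<'E'
from h import *
cal=calibration("wrist"); p,d=read_camera("wrist"); cv2.imwrite("pics/w2.png",p)
np.save("wcal.npy",cal,allow_pickle=True)
h=cv2.cvtColor(p,cv2.COLOR_BGR2HSV)
m=(((h[...,0]<8)|(h[...,0]>172))&(h[...,1]>110)&(h[...,2]>50)).astype(np.uint8)
n,l,st,ce=cv2.connectedComponentsWithStats(m)
for i in range(1,n):
    if st[i,4]>60: print(st[i],ce[i],onz("wrist",*ce[i],.134,cal))
E
```

```text
1.775 [0.53974441 0.01598253 0.21010703] yaw 72.23430904562426 w 0.6488402886628755 F [-0.47125727  0.4105571  -0.14645295] 0.2935668468503742
shift [-0.00065371 -0.00046093  0.10510773] roll 0.2343090456242578
[ 226  158   49   59 1887] [250.34287228 184.60784314] [0.54352008 0.02216899 0.134     ]
```

View pics/w2.png

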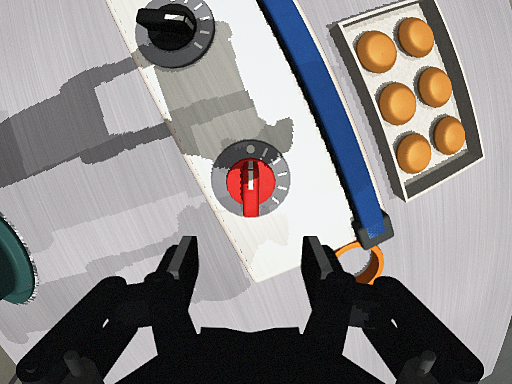

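The bar is vertical in the picture, from (250,163) to (251,217). That lines it up with the finger centre at about x=250, so I descend and close.

step_arm(
  commands=[
    {"dx":-0.001,"dy":0,"dz":0.03,"roll":0,"fingers":-0.3},
    {"dx":-0.001,"dy":0,"dz":0.06,"roll":0,"fingers":-0.3},
    {"dx":-0.001,"dy":0,"dz":0.085,"roll":0,"fingers":-0.3},
    {"dx":-0.001,"dy":0,"dz":0.103,"roll":0,"fingers":-0.3},
    {"dx":-0.001,"dy":0,"dz":0.103,"roll":0,"fingers":-0.3},
  ],
)

```text
time: 2.45
tool_pos: [0.5377, 0.0172, 0.1061]
tcp_rot: [-2.533, -1.855, 0.004]
wrist_force: [0.5, 0.5, -0.0]
width: 0.649
grip_force: 0.0
```

step_arm(
  commands=[
    {"dx":0,"dy":0,"dz":0,"roll":0,"fingers":0.3},
    {"dx":0,"dy":0,"dz":0,"roll":0,"fingers":0.5},
    {"dx":0,"dy":0,"dz":0,"roll":0,"fingers":0.7},
    {"dx":0,"dy":0,"dz":0,"roll":0,"fingers":1},
    {"dx":0,"dy":0,"dz":0,"roll":0,"fingers":1},
    {"dx":0,"dy":0,"dz":0,"roll":0,"fingers":1},
    {"dx":0,"dy":0,"dz":0,"roll":0,"fingers":1},
  ],
  squeeze=40,
)

```text
time: 3.32
tool_pos: [0.5406, 0.0162, 0.1091]
tcp_rot: [2.534, 1.854, 0.003]
wrist_force: [-0.6, -0.1, 5.6]
width: 0.145
grip_force: 39.7
```

```bash
python3 rel.py .539 .0155 .107 72; python3 -c "
from h import *
p,_=read_camera('wrist'); cv2.imwrite('pics/w3.png',p)"
```

```text
3.325 [0.54060443 0.01620164 0.10910018] yaw 72.36354474375747 w 0.1448527398033788 F [-0.63024353 -0.13030453  5.60662514] 0.2916794948282046
shift [-0.00115649 -0.00132195  0.00209577] roll 0.3635447437574726
```

View pics/w3.png

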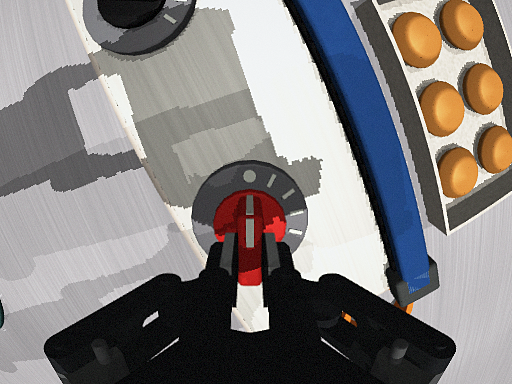

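The grip is sound: the opening is about 12–14 mm, the pads hold the bar, and the big dot is at (250,176). Now I turn clockwise (+roll).

step_arm(
  commands=[
    {"dx":0,"dy":0,"dz":0,"roll":6,"fingers":1},
    {"dx":0,"dy":0,"dz":0,"roll":12,"fingers":1},
    {"dx":0,"dy":0,"dz":0,"roll":18,"fingers":1},
    {"dx":0,"dy":0,"dz":0,"roll":24,"fingers":1},
    {"dx":0,"dy":0,"dz":0,"roll":30,"fingers":1},
    {"dx":0,"dy":0,"dz":0,"roll":36,"fingers":1},
    {"dx":0,"dy":0,"dz":0,"roll":42,"fingers":1},
    {"dx":0,"dy":0,"dz":0,"roll":42,"fingers":1},
  ],
)

```text
time: 4.38
tool_pos: [0.5415, 0.0155, 0.1091]
tcp_rot: [3.029, 0.824, 0.006]
wrist_force: [4.6, -3.7, 4.3]
width: 0.145
grip_force: 39.6
```

```bash
python3 rel.py .539 .0155 .107 -5; python3 -c "
from h import *
print(read_state()['torque'])"
```

```text
4.375 [0.54148307 0.01553172 0.10911216] yaw 30.43098985023974 w 0.14470027050191664 F [ 4.59807244 -3.72283056  4.31991476] 1.0237400056236634
shift [-0.00216417 -0.00123731  0.00210079] roll 35.43098985023974
[-0.6008253  -0.66294824 -0.07362382]
```

step_arm(
  commands=[
    {"dx":0,"dy":0,"dz":0,"roll":6,"fingers":1},
    {"dx":0,"dy":0,"dz":0,"roll":12,"fingers":1},
    {"dx":0,"dy":0,"dz":0,"roll":18,"fingers":1},
    {"dx":0,"dy":0,"dz":0,"roll":24,"fingers":1},
    {"dx":0,"dy":0,"dz":0,"roll":30,"fingers":1},
    {"dx":0,"dy":0,"dz":0,"roll":36,"fingers":1},
    {"dx":0,"dy":0,"dz":0,"roll":36,"fingers":1},
    {"dx":0,"dy":0,"dz":0,"roll":36,"fingers":1},
  ],
)

```text
time: 5.38
tool_pos: [0.5417, 0.0146, 0.1091]
tcp_rot: [3.135, -0.15, 0.008]
wrist_force: [5.4, -7.2, 4.9]
width: 0.144
grip_force: 39.6
```

```bash
python3 rel.py .539 .0155 .107 -5; python3 -c "
from h import *
print(read_state()['torque'])
p,_=read_camera('wrist'); cv2.imwrite('pics/w4.png',p)"
```

```text
5.375 [0.54171701 0.01458306 0.10911554] yaw -5.466593912696194 w 0.14391112773373035 F [ 5.39619062 -7.17572735  4.93353544] 1.6507036878076418
shift [-0.00280311 -0.00065898  0.00209922] roll -0.46659391269619377
[-1.09967912 -0.71064131 -0.02907003]
```

View pics/w4.png

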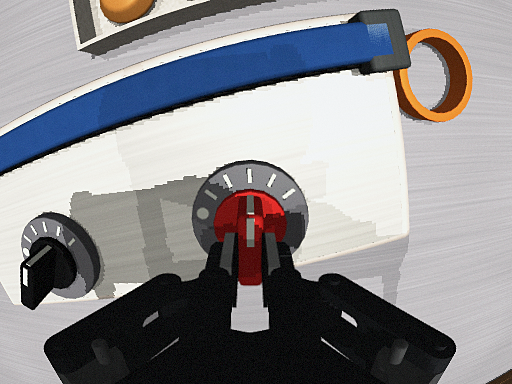

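The pointer is at the third tick: dot (203,213), then ticks (211,194), (228,180) and (250,175). Now I release and rise.

step_arm(
  commands=[
    {"dx":0,"dy":0,"dz":0,"roll":0,"fingers":0.5},
    {"dx":0,"dy":0,"dz":0,"roll":0,"fingers":0.2},
    {"dx":0,"dy":0,"dz":0,"roll":0,"fingers":-0.2},
    {"dx":0,"dy":0,"dz":0,"roll":0,"fingers":-0.2},
    {"dx":0,"dy":0,"dz":-0.03,"roll":0,"fingers":-0.2},
    {"dx":0,"dy":0,"dz":-0.07,"roll":0,"fingers":-0.2},
    {"dx":0,"dy":0,"dz":-0.11,"roll":0,"fingers":-0.2},
    {"dx":0,"dy":0,"dz":-0.11,"roll":0,"fingers":-0.2},
  ],
)

```text
time: 6.42
tool_pos: [0.5421, 0.0164, 0.2222]
tcp_rot: [-3.137, 0.154, -0.013]
wrist_force: [-0.3, 0.1, -0.3]
width: 0.602
grip_force: 0.0
```

```bash
python3 rel.py .539 .0155 .2 -5; python3 -c "
from h import *
p,_=read_camera('wrist'); cv2.imwrite('pics/w5.png',p)"
```

```text
6.425 [0.54212553 0.01641954 0.22217345] yaw -5.604259200957554 w 0.6015381352879309 F [-0.28966396  0.05887064 -0.28080069] 1.6528266316985307
shift [-0.00319749  0.00123782  0.02214769] roll -0.6042592009575536
```

View pics/w5.png

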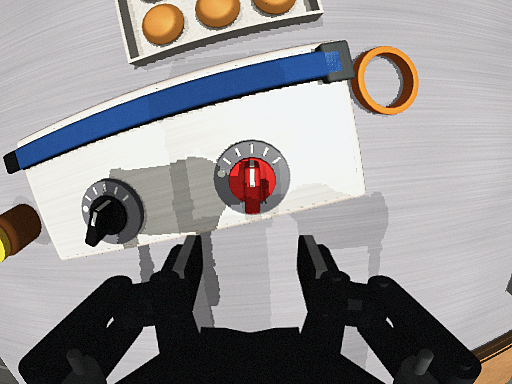

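The dial is free. Its pointer at (252,165) is in line with the third tick at (252,148), the jar is standing, and the gripper is clear.

```bash
python3 -c "
from workcell import *
print(finish_job())"
```

```text
the job is handed in; nothing more can be done
None
```

I turned the red dial three clicks clockwise and let go; its pointer is at the third tick, the black dial and jar were never touched, and the job is handed in at about 6.5 s of the 32 s allowed (no verdict was returned).

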